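Push a well plate between the tip boxes to the reader

TASK

Push the black well plate along the bench, without lifting or tipping it, straight through the narrow gap between the two fixed tip boxes until its leading short side rests flat against the reader behind them. Then press the red button on top of the reader all the way down and let it come back up. Leave everything else on the bench where it stands.

Things in the scene. Friction and masses are not known exactly. Their poses are not given: they have to be found in the camera images.
- plate: Loose black well plate, 128 (its x) x 86 (its y) x 20 mm high, vertical edges rounded to 6 mm, 24 white wells marked on its flat top, 0.1 to 0.2 kg, flat on the bench. Origin: centre of the underside; same after a half turn. Starts before the gap, its x within 20 degrees of the lane's x, its middle up to 40 mm off the gap's centre line. Too wide to grip; push its sides, low down.
- lane: Fixed loading lane. Origin: on the bench, middle of the gap; x = direction of travel (roughly the robot's left), y across, z up. Two white tip boxes with green tops, 48 mm high, each 84 mm along x (-42 to +42) and 122 mm along y, inner faces at y = -45.5 and +45.5 mm: a gap 91 mm wide, vertical edges rounded to 10 mm. Bare bench before and in the gap.
- reader_front (a point): Foot of the grey reader's front face, mid-width, at x = 176 mm, y = 0 of the lane, axes as the lane's. The reader is fixed, 80 mm along x (176 to 256), 120 mm wide, 55 mm high; its front is the rigid stop. The thin blue mat before it is flat. With the plate against it, the plate's centre is at lane x = 112 mm and its trailing side 6 mm past the tip boxes: the finger follows it through the gap.
- scan (a joint): The reader's red push button: travel down in m, 0 up, 0.006 fully down; spring return, about 5 N when fully down.
- scan_top (a point): Centre of the top of the red button, 28 mm across in a black housing, on top of the reader at x = 216 mm, y = 0 of the lane; it is pressed straight down.
- jar: Bystander: white jar with blue label and yellow cap, 52 mm across, 75 mm high, beside the blue mat, on the side of the lane's negative y. Origin: centre of its underside.
- beaker: Bystander: clear plastic cup, 56 mm across the rim, 60 mm high, beside the blue mat, on the side of the lane's positive y. Origin: centre of its underside.
- marker: Bystander: white marker pen with red cap lying on the bench, 122 mm long (its x), 14 mm thick, on the side away from the robot. Origin: underside, 52 mm from its plain end.
- timer: Bystander: flat white timer 55 x 65 x 16 mm lying near the robot on its right. Origin: centre of its underside.
- coolblock: Bystander: aluminium tube block 60 x 40 x 40 mm with six round holes, to the robot's right of the plate. Origin: centre of its underside.
- vial: Bystander: small amber vial with blue cap, 32 mm across, 55 mm high, beyond the reader on the robot's left. Origin: centre of its underside.
Things that resemble listed ones, but are neither listed nor needed, are in the scene too. Of the things that look like the plate, take the one that is farthest to the robot's right at the start.

How it is judged:
On the way, in this order (a step that is already met when the one before it is completed fails the run):
1. the plate is in the gap between the tip boxes (x of plate in the frame of lane between -0.03 and 0.06 m and y of plate in the frame of lane between -0.008 and 0.008 m).
2. the plate rests flat against the reader (x of plate in the frame of lane above 0.108 m and y of plate in the frame of lane between -0.015 and 0.015 m and angle between the x axis of plate and the x axis of lane, either way round below 0.08 rad), for 0.2 s.
3. the red button is pressed down (value of joint scan above 0.0045 m), for 0.05 s.
At the end, for the whole second after the job is handed in: The plate lies flat and at rest on the bench past the tip boxes, its leading side within 4 mm of the reader's front, square to it within 0.08 rad and within 15 mm of the centre line; the red button was then pressed (at least 4.5 mm) and is up again (below 2 mm) (all of step 2 and x of plate in the frame of lane below 0.116 m and height (world z) of plate below 0.003 m and angle between plate's own z axis and vertical below 0.05 rad and linear speed of plate below 0.02 m/s and value of joint scan below 0.002 m); the robot touches nothing.
It fails at once if the plate is lifted (more than 8 mm) or tipped (more than 0.15 rad) (height (world z) of plate above 0.008 m or angle between plate's own z axis and vertical above 0.15 rad).
It fails at once if the button is pressed before the plate rests against the reader (value of joint scan above 0.0045 m and x of plate in the frame of lane below 0.106 m).
It fails at once if a bystander is moved by more than 20 mm (distance of any of jar, beaker, marker, timer, coolblock, vial from where it was at the start of the episode above 0.02 m).
It also fails if it takes over 72 s, if anything falls off the work surface, if the arm or the gripper's body presses on something with over 40 N, if the wrist force passes 120 N, or if a joint passes its speed limit or range.

ROBOT

A 7-joint arm with a two-finger parallel gripper is mounted at the origin on the work surface. World frame = base frame: x ahead of the robot, y to its left, z up, the work surface at z = 0. Lengths are in m, angles in rad, forces in N, time in s.
With the tool pointing down it reaches from about 0.425 to 0.825 m from the base axis. Payload 3.6 kg.
Tool frame: the origin (TCP) lies at the very end of the fingers, on their centre line; the grasp point (between the pads) lies arm.hold_point_z behind it (arm.hold_point_z is the distance from the TCP to the grasp point, in m); z points along the fingers, y is the direction in which the jaws open and shut (so a half turn about z gives the same grasp; the last joint's range is limited). The gripper opens to 85 mm and grips with 20 to 120 N. Pads are 22 mm wide; open, the fingers measure 114 mm over their backs; the gripper's body (76 mm by 85 mm) begins 54 mm behind the grasp point. The pads swing forward as they close: fully open they stand 13 mm farther back than shut.
Start: joints at [-1.294, 0.615, -0.013, 1.423, 0.008, 1.103, -0.04], TCP at [0.194, 0.62, 0.231] pointing down, gripper open.
Joint ranges: [-3.12, 3.12], [-0.3, 2.06], [-1.34, 1.32], [0.26, 2.42], [-1.36, 4.5], [0.01, 1.98], [-2.84, 2.84]. Speed limits (rad/s): [2.79, 2.79, 3.14, 3.14, 3.14, 3.14, 3.14].

INTERFACE

Orientations are given as a rotation vector (axis times angle).
In Python, from station import arm gives the robot as it stands.
- The arm moves only by the shell command python3 -m inch 'ROWS' [OPENING] [FORCE]. ROWS is JSON, a list of rows, each an object with "offset": the shift along the world's x, y, z in mm, a list of three; "twist": the turn about the world's z in rad. In form: [{"offset": [x, y, z], "twist": twist}, ...]. A call has exactly 5 rows; each row is the pose to reach, as a shift and turn from the pose commanded when the call began; what a row does not reach only later rows make up. A row lasts 1/12 s, in which the tool goes at most 41.7 mm and 7.16 degrees, less where a joint would pass 70% of its speed; a pose out of reach is approached as far as the arm can. A call with a gripper value outside its range is refused whole. OPENING is the opening, from 0 (shut) to 1 (fully open), set as the call begins (- or left out, the last holds). The fingers move at their own pace and stop on an object; FORCE is the grip in N (left out, the last holds). Time passes only in rows, so rows that repeat a pose let the fingers close, or fill a call up. It gives the time, the measured TCP pose, the force and the opening at its end, in the units of the state.
- arm.read_state(): the state, without advancing time (a new reading comes with each control period).
- arm.grab_frame(name): name is "scene" or "top"; returns a dict with "pixels" (400x640x3 uint8, red, green, blue), "z_map" (400x640 float32, m along the optical axis (not along the pixel's ray), 0 where there is no reading), "intrinsics" (3x3 intrinsics, pixels), "world_to_cam" (4x4, takes a point from world to camera coordinates). Camera axes: x right, y down, z forward; pixel columns grow to the right and rows downward; lengths in m; the calibration is good to about 2 mm. A picture is of the moment at which its call begins.
- arm.sign_off(): hands the job in, once; it reports no verdict.
The state is a dict: "t": time; "joint_positions": joint angles; "joint_vel": joint speeds; "effort": joint torques, N m; "ee_pos": TCP position; "tcp_rot": TCP orientation; "ft_force": force on the tool from outside, world axes, zero at the start; "wrist_torque": the same for the moment, N m; "width": opening from 0.0 (shut) to 1.0 (fully open).
Only numpy, scipy, OpenCV 4.12 (cv2) and the standard library are available. Lean on these libraries where they do the work, as an engineer would, in place of code of your own. Each camera call takes 0.05 s, during which the arm holds its last target. There are 200 camera calls.

## Working session

There is one attempt and no reset: what is moved stays moved. The work goes in short steps, Python scripts to look and compute and a shell command to move; the robot and the scene stay as the last step left them, time stands still between calls to the robot, and variables do not carry over. Pictures are saved under pics/ and viewed, about 8 in all and at most 12, crops included, and the job is handed in when it is done.

```bash
mkdir -p pics; cat > h.py <<'E'
import numpy as np, cv2
from station import arm
def snap(n,f):
    g=arm.grab_frame(n); cv2.imwrite('pics/'+f+'.png',g['pixels'][:,:,::-1]); np.savez('pics/'+f+'.npz',**g); return g
def world(g):
    K=g['intrinsics'];z=g['z_map'];v,u=np.mgrid[:z.shape[0],:z.shape[1]]
    P=np.stack([(u-K[0,2])/K[0,0]*z,(v-K[1,2])/K[1,1]*z,z],-1)
    T=np.linalg.inv(g['world_to_cam']); return P@T[:3,:3].T+T[:3,3]
E
python3 - <<'E'
from h import *
snap('top','top0');snap('scene','scene0');s=arm.read_state();print({k:np.round(v,3) for k,v in s.items()},arm.hold_point_z)
E
```

```text
{'t': np.float64(0.1), 'joint_positions': array([-1.294,  0.616, -0.013,  1.425,  0.008,  1.103, -0.04 ]), 'joint_vel': array([ 0.002, -0.001,  0.001, -0.005, -0.001, -0.   ,  0.   ]), 'effort': array([ 1.0000e-03, -4.7038e+01,  2.6000e-01, -1.7157e+01,  1.0000e-02,
        6.0000e-03,  0.0000e+00]), 'ee_pos': array([0.194, 0.62 , 0.23 ]), 'tcp_rot': array([-0.474, -3.105,  0.004]), 'ft_force': array([ 0.212,  0.512, -0.408]), 'wrist_torque': array([-0.011,  0.002,  0.025]), 'width': np.float64(1.002)} 0.0187
```

View pics/top0.png

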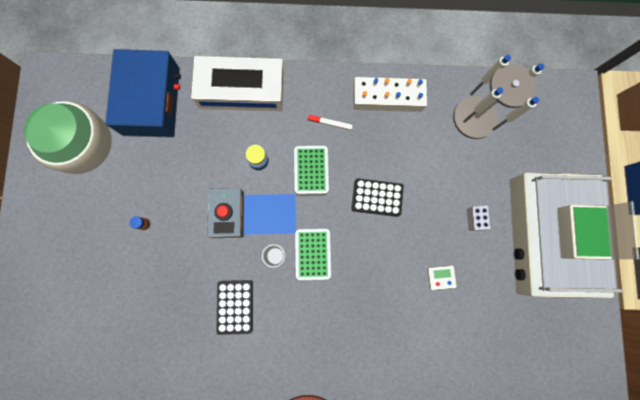

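View pics/scene0.png

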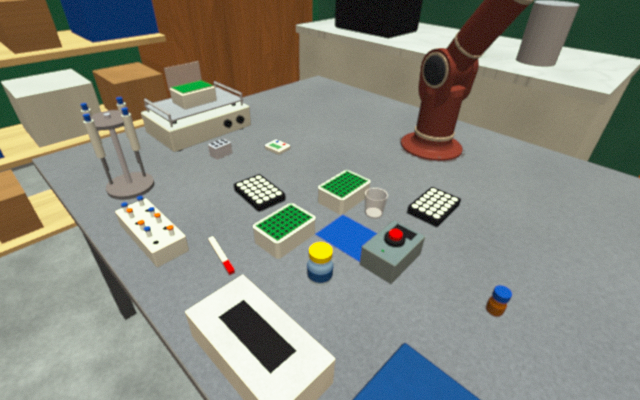

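Top view: two plates look alike, at (378,197) and (235,307). The robot's right is the image's right, so the target should be (378,197). Tip boxes are at (311,169) and (313,254), reader at (224,212), button at (223,211), jar (256,157), beaker (273,256). I'll measure these and crop the chosen plate.

```bash
cat >> h.py <<'E'
def proj(g,p):
    q=g['world_to_cam']@np.r_[p,1]; q=g['intrinsics']@q[:3]; return q[:2]/q[2]
def rect(W,m):
    m=m.astype(np.uint8); n,l,s,c=cv2.connectedComponentsWithStats(m); k=1+np.argmax(s[1:,4]); m=l==k
    P=W[m]; r=cv2.minAreaRect((P[:,:2]*1000).astype(np.float32)); return np.round(r[0],1),np.round(r[1],1),round(r[2],2),np.round(np.median(P[:,2])*1000,1),m.sum()
E
python3 - <<'E'
from h import *
g=dict(np.load('pics/top0.npz')); W=world(g); I=g['pixels'].astype(int)
print('base',proj(g,[0,0,0]),'tcp',proj(g,[.194,.62,.23]),'cam',np.linalg.inv(g['world_to_cam'])[:3,3])
for n,(u,v) in dict(plate=(378,197),other=(235,307),boxfar=(311,169),boxnear=(313,254),reader=(224,195),button=(223,211),mat=(270,213),jar=(256,154),beaker=(273,256),bench=(345,220),marker=(340,124),timer=(442,278),cool=(481,218)).items(): print(n,W[v,u].round(4))
vv,uu=np.mgrid[:400,:640]
def box(u0,u1,v0,v1): return (uu>=u0)&(uu<u1)&(vv>=v0)&(vv<v1)
Z=W[...,2]
print('plate',rect(W,box(345,412,170,225)&(Z>.012)))
print('boxF',rect(W,box(285,335,140,200)&(Z>.04)))
print('boxN',rect(W,box(285,338,222,286)&(Z>.04)))
print('reader',rect(W,box(200,250,180,243)&(Z>.045)&(Z<.058)))
red=(I[...,0]>150)&(I[...,1]<60)&(I[...,2]<60)
m=box(205,240,195,225)&red; print('btn',W[m].mean(0),np.median(W[m][:,2]),m.sum())
cv2.imwrite('pics/c.png',cv2.resize(I[160:280,200:420,::-1].astype(np.uint8),None,fx=3.5,fy=3.5,interpolation=cv2.INTER_CUBIC))
E
```

```text
base [306.98843111 439.55702777] tcp [-28.31520235 381.30090088] cam [0.4259705  0.01339936 0.98376409]
plate [ 0.5908 -0.1699  0.02  ]
other [0.3079 0.1846 0.0162]
boxfar [0.6539 0.0053 0.047 ]
boxnear [ 0.4408 -0.0043  0.0451]
reader [0.5811 0.2193 0.0514]
button [0.5384 0.2147 0.0731]
mat [5.45e-01 1.09e-01 1.00e-04]
jar [0.6821 0.142  0.0719]
beaker [0.4343 0.097  0.0024]
bench [ 0.5313 -0.087  -0.0013]
marker [ 0.7885 -0.0701  0.0106]
timer [ 0.3875 -0.3334  0.0137]
cool [ 0.54   -0.4291  0.0381]
plate (array([555.8, -95.6]), array([135.5, 310.7]), 26.41, np.float64(19.5), np.int64(1634))
boxF (array([571.3,   3.4]), array([289.8,  84. ]), 1.98, np.float64(46.4), np.int64(1565))
boxN (array([441.2,  -3.1]), array([121.8,  83.8]), 3.0, np.float64(46.3), np.int64(1695))
reader (array([539.3, 216.4]), array([120.1,  82.3]), 1.69, np.float64(53.8), np.int64(1320))
btn [0.53362355 0.21161927 0.07359288] 0.0737207029859594 14
```

View pics/c.png

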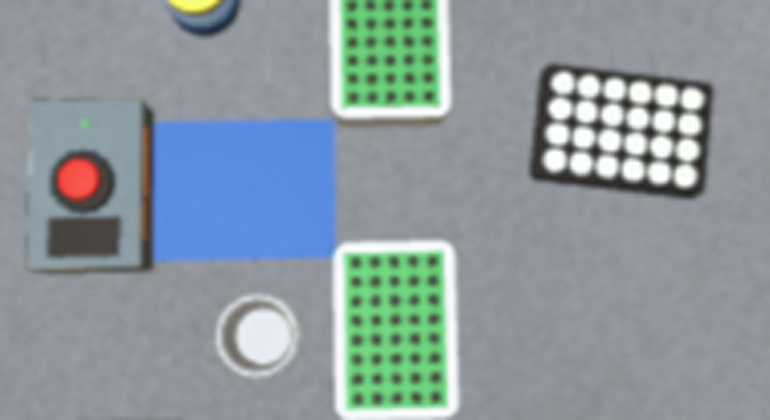

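The crop confirms the dark 24-well plate right of the gap, crop (622,130), before the boxes; the lane runs straight left to the reader. Depth edges were noisy, so I'll intersect pixel rays with the known top planes.

```bash
cat >> h.py <<'E'
vv,uu=np.mgrid[:400,:640]
def box(u0,u1,v0,v1): return (uu>=u0)&(uu<u1)&(vv>=v0)&(vv<v1)
def onplane(g,z):
    T=np.linalg.inv(g['world_to_cam']);K=g['intrinsics']
    d=np.stack([(uu-K[0,2])/K[0,0],(vv-K[1,2])/K[1,1],np.ones(uu.shape)],-1)@T[:3,:3].T
    return T[:3,3]+d*((z-T[2,3])/d[...,2])[...,None]
def fit(g,m,z):
    m=cv2.morphologyEx(m.astype(np.uint8),cv2.MORPH_OPEN,np.ones((5,5)))
    n,l,s,c=cv2.connectedComponentsWithStats(m); m=l==1+np.argmax(s[1:,4])
    P=onplane(g,z)[m][:,:2]*1000
    r=cv2.minAreaRect(P.astype(np.float32)); C=np.cov(P.T); w,V=np.linalg.eigh(C); a=V[:,1]
    return 'mean',P.mean(0).round(1),'long deg',round(np.degrees(np.arctan2(a[1],a[0]))%180,2),'pca size',np.sqrt(12*w).round(1),'rect',np.round(r[0],1),np.round(r[1],1),round(r[2],2)
def plate(g,reg=(180,420,165,250)):
    I=g['pixels'].astype(int); sat=I.max(2)-I.min(2); L=I.mean(2)
    m=box(*reg)&(sat<40)&((L<75)|(L>185))
    m=cv2.morphologyEx(m.astype(np.uint8),cv2.MORPH_CLOSE,np.ones((3,3)))
    return fit(g,m,.02)
E
python3 - <<'E'
from h import *
g=dict(np.load('pics/top0.npz')); W=world(g);I=g['pixels'].astype(int); Z=W[...,2]
print('plate',*plate(g,(340,415,170,225)))
print('boxF',*fit(g,box(285,335,140,200)&(Z>.04)&(Z<.06),.048))
print('boxN',*fit(g,box(285,338,222,286)&(Z>.04)&(Z<.06),.048))
print('reader',*fit(g,box(200,250,180,243)&(Z>.045),.055))
red=(I[...,0]>150)&(I[...,1]<80)&(I[...,2]<80)&box(205,240,195,225)
print('btn',onplane(g,.074)[red].mean(0),red.sum(),W[red][:,2].min())
b=(I[...,2]>180)&(I[...,0]<90)&box(235,310,185,240); print('mat',*fit(g,b,.0))
E
```

```text
plate mean [ 589.4 -167.8] long deg 85.12 pca size [ 83.4 124.8] rect [ 590.5 -168.1] [126.1  85.5] 84.38
boxF mean [653.    6.2] long deg 2.79 pca size [ 82.9 122.1] rect [652.8   6.4] [121.8  83.7] 1.63
boxN mean [440.5  -2.5] long deg 1.4 pca size [ 82.5 120.2] rect [441.2  -2.1] [121.3  83.7] 1.61
reader mean [537.8 215.9] long deg 3.45 pca size [ 80.2 119.6] rect [538.3 216.4] [119.6  78.6] 2.82
btn [0.53960155 0.21840513 0.074     ] 64 0.06582700661954954
mat mean [579.2  64.8] long deg 164.99 pca size [30.2 32.3] rect [577.8  64.6] [31.9 28.8] 1.65
```

Lane origin ≈ (547, 2) mm. Lane x points at about 92.3° in the world; the reader's centre predicted from this matches the measurement to 1.5 mm. The plate sits at about (590,-168), or lane (-172,-36), yaw -7.5°. Plan: 
1. Push the far long side with two half-open fingers aligned with the lane, which squares and centres the plate.
2. Push the trailing side through the gap.

First I move above the far side.

```bash

python3 -m inch '[{"offset":[20,-31,0],"twist":0.014},{"offset":[39,-63,0],"twist":0.028},{"offset":[58,-94,0],"twist":0.042},{"offset":[77,-126,0],"twist":0.056},{"offset":[96,-157,0],"twist":0.07}]' 0.5
python3 -m inch '[{"offset":[20,-31,0],"twist":0.014},{"offset":[39,-63,0],"twist":0.028},{"offset":[58,-94,0],"twist":0.042},{"offset":[77,-126,0],"twist":0.056},{"offset":[96,-157,0],"twist":0.07}]'
python3 -m inch '[{"offset":[20,-31,0],"twist":0.014},{"offset":[39,-63,0],"twist":0.028},{"offset":[58,-94,0],"twist":0.042},{"offset":[77,-126,0],"twist":0.056},{"offset":[96,-157,0],"twist":0.07}]'
python3 -m inch '[{"offset":[20,-31,0],"twist":0.014},{"offset":[39,-63,0],"twist":0.028},{"offset":[58,-94,0],"twist":0.042},{"offset":[77,-126,0],"twist":0.056},{"offset":[96,-157,0],"twist":0.07}]'
python3 -m inch '[{"offset":[20,-31,0],"twist":0.014},{"offset":[39,-63,0],"twist":0.028},{"offset":[58,-94,0],"twist":0.042},{"offset":[77,-126,0],"twist":0.056},{"offset":[96,-157,0],"twist":0.064}]'
```

```text
t: 0.52
ee_pos: [0.2903, 0.4614, 0.2308]
tcp_rot: [-0.363, -3.12, 0.002]
ft_force: [0.8, 0.1, 0.1]
width: 0.496
t: 0.93
ee_pos: [0.3862, 0.3044, 0.2311]
tcp_rot: [-0.254, -3.131, 0.001]
ft_force: [1.2, -0.2, 0.5]
width: 0.498
t: 1.35
ee_pos: [0.4821, 0.1474, 0.2311]
tcp_rot: [-0.145, -3.138, 0.001]
ft_force: [-0.1, 1.1, 0.6]
width: 0.502
t: 1.77
ee_pos: [0.5781, -0.0095, 0.2309]
tcp_rot: [-0.035, -3.14, 0.0]
ft_force: [1.5, 0.4, -0.7]
width: 0.499
t: 2.18
ee_pos: [0.674, -0.1665, 0.2307]
tcp_rot: [0.065, -3.14, -0.0]
ft_force: [2.0, -0.1, -0.2]
width: 0.497
```

```bash

python3 -m inch '[{"offset":[0,0,-38],"twist":0},{"offset":[0,0,-76],"twist":0},{"offset":[0,0,-114],"twist":0},{"offset":[0,0,-152],"twist":0},{"offset":[0,0,-190],"twist":0}]'
python3 -m inch '[{"offset":[0,0,-12],"twist":0},{"offset":[0,0,-24],"twist":0},{"offset":[0,0,-32],"twist":0},{"offset":[0,0,-36],"twist":0},{"offset":[0,0,-36],"twist":0}]'
python3 - <<'E'
from h import *
g=snap('scene','s1'); u,v=proj(g,[.62,-.16,0]).astype(int); print(u,v)
cv2.imwrite('pics/s1c.png',cv2.resize(g['pixels'][max(0,v-90):v+60,max(0,u-110):u+110,::-1],None,fx=3.5,fy=3.5))
E
```

```text
t: 2.6
ee_pos: [0.6732, -0.1645, 0.0391]
tcp_rot: [0.065, -3.14, -0.0]
ft_force: [0.7, -0.0, -1.4]
width: 0.498
t: 3.02
ee_pos: [0.6746, -0.1648, 0.0062]
tcp_rot: [-0.065, 3.139, -0.001]
ft_force: [0.0, 0.4, 0.3]
width: 0.5
252 200
```

View pics/s1c.png

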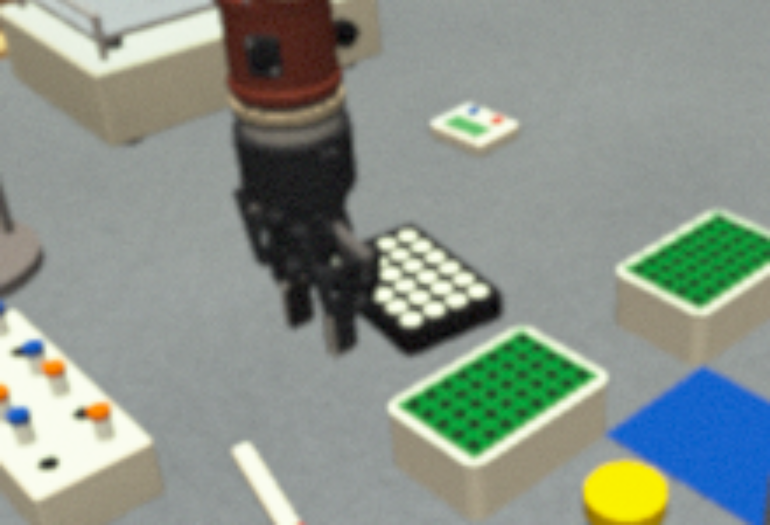

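Scene crop: both fingers are at (300,310) and (340,330), just off the bench on the plate's far side, with the plate at (430,290). I push gently along lane +y.

```bash

python3 -m inch '[{"offset":[-3,0,-2],"twist":0},{"offset":[-7,0,-3],"twist":0},{"offset":[-11,-0.4,-3],"twist":0},{"offset":[-15,-0.6,-3],"twist":0},{"offset":[-18,-0.7,-3],"twist":0}]'
python3 -m inch '[{"offset":[-3,-0.1,0],"twist":0},{"offset":[-6,-0.2,0],"twist":0},{"offset":[-9,-0.4,0],"twist":0},{"offset":[-12,-0.5,0],"twist":0},{"offset":[-15,-0.6,0],"twist":0}]'
python3 -m inch '[{"offset":[-3,-0.1,0],"twist":0},{"offset":[-6,-0.2,0],"twist":0},{"offset":[-9,-0.4,0],"twist":0},{"offset":[-12,-0.5,0],"twist":0},{"offset":[-15,-0.6,0],"twist":0}]'
python3 -m inch '[{"offset":[-3,-0.1,0],"twist":0},{"offset":[-5,-0.2,0],"twist":0},{"offset":[-7,-0.3,0],"twist":0},{"offset":[-9,-0.4,0],"twist":0},{"offset":[-10,-0.4,0],"twist":0}]'
cat >> h.py <<'E'
def lane(p,a=np.radians(2.3),o=(547,2)):
    d=np.array(p)[:2]-o; return np.round([-np.sin(a)*d[0]+np.cos(a)*d[1], -np.cos(a)*d[0]-np.sin(a)*d[1]],1)
E
python3 - <<'E'
from h import *
g=snap('top','t1'); r=plate(g,(330,420,170,240)); print(*r); print(lane(r[1]),lane(r[7]),lane(arm.read_state()['ee_pos']*1000))
E
```

```text
t: 3.48
ee_pos: [0.6551, -0.1656, 0.0027]
tcp_rot: [0.064, -3.141, 0.0]
ft_force: [0.8, 0.8, -0.1]
width: 0.498
t: 3.9
ee_pos: [0.641, -0.1657, 0.0025]
tcp_rot: [-0.065, 3.14, 0.0]
ft_force: [0.4, -0.5, -0.0]
width: 0.498
t: 4.32
ee_pos: [0.6257, -0.1665, 0.0024]
tcp_rot: [-0.065, 3.141, -0.0]
ft_force: [0.8, -0.2, 0.0]
width: 0.495
t: 4.73
ee_pos: [0.6156, -0.1671, 0.0023]
tcp_rot: [0.065, -3.141, 0.0]
ft_force: [1.6, 0.6, 0.4]
width: 0.497
mean [ 571.2 -159.1] long deg 169.33 pca size [ 87.5 108.7] rect [ 584.2 -159.6] [129.1  93.6] 0.25
[-161.9  -17.7] [-163.   -30.7] [-171.7  -61.5]
```

```bash

python3 -m inch '[{"offset":[-2,-0.1,0],"twist":0},{"offset":[-4,-0.2,0],"twist":0},{"offset":[-6,-0.2,0],"twist":0},{"offset":[-7,-0.3,0],"twist":0},{"offset":[-7,-0.3,0],"twist":0}]'
python3 -m inch '[{"offset":[5,0,0],"twist":0},{"offset":[15,0,0],"twist":0},{"offset":[25,0,5],"twist":0},{"offset":[25,0,40],"twist":0},{"offset":[25,0,80],"twist":0}]'
python3 -m inch '[{"offset":[0,-20,0],"twist":-0.12},{"offset":[-10,-40,0],"twist":-0.24},{"offset":[-30,-60,0],"twist":-0.36},{"offset":[-50,-80,0],"twist":-0.48},{"offset":[-75,-103,0],"twist":-0.6}]'
python3 -m inch '[{"offset":[0,-8,0],"twist":-0.12},{"offset":[0,-16,0],"twist":-0.24},{"offset":[0,-16,0],"twist":-0.36},{"offset":[0,-16,0],"twist":-0.48},{"offset":[0,-16,0],"twist":-0.6}]'
python3 -m inch '[{"offset":[0,0,0],"twist":-0.12},{"offset":[0,0,0],"twist":-0.24},{"offset":[0,0,0],"twist":-0.371},{"offset":[0,0,0],"twist":-0.371},{"offset":[0,0,0],"twist":-0.371}]'
python3 - <<'E'
from h import *
g=snap('top','t2'); r=plate(g,(330,420,170,245)); print(*r); print(lane(r[1]),lane(r[7])); s=arm.read_state();print(lane(s['ee_pos']*1000),s['ee_pos'],s['tcp_rot'],s['joint_positions'])
cv2.imwrite('pics/t2c.png',cv2.resize(g['pixels'][140:290,200:480,::-1],None,fx=2.8,fy=2.8))
E
```

```text
t: 5.2
ee_pos: [0.6082, -0.1672, 0.0022]
tcp_rot: [0.064, -3.14, -0.0]
ft_force: [0.6, -0.3, 1.8]
width: 0.501
t: 5.62
ee_pos: [0.6317, -0.1661, 0.0794]
tcp_rot: [0.066, -3.132, -0.004]
ft_force: [0.5, -0.8, 0.3]
width: 0.501
t: 6.03
ee_pos: [0.5592, -0.2697, 0.0822]
tcp_rot: [0.872, 3.018, 0.002]
ft_force: [0.6, 0.0, -0.3]
width: 0.499
t: 6.45
ee_pos: [0.5587, -0.2861, 0.0821]
tcp_rot: [-1.728, -2.623, -0.0]
ft_force: [-0.2, 0.5, -0.4]
width: 0.503
t: 6.87
ee_pos: [0.5589, -0.2857, 0.0819]
tcp_rot: [-2.171, -2.27, 0.001]
ft_force: [0.3, 0.3, 1.5]
width: 0.5
mean [ 554.  -175.5] long deg 94.18 pca size [ 81.3 126. ] rect [ 554.9 -175.4] [ 83.  126.4] 2.17
[-1.776e+02  1.000e-01] [-177.6   -0.8]
[-288.1   -0.3] [ 0.55885234 -0.28588618  0.08206707] [-2.17110958e+00 -2.26974362e+00  3.67314128e-04] [ 0.19392407  0.78297971  0.4218462   1.6524983  -0.41554281  0.79709105
  0.84561806]
```

View pics/t2c.png

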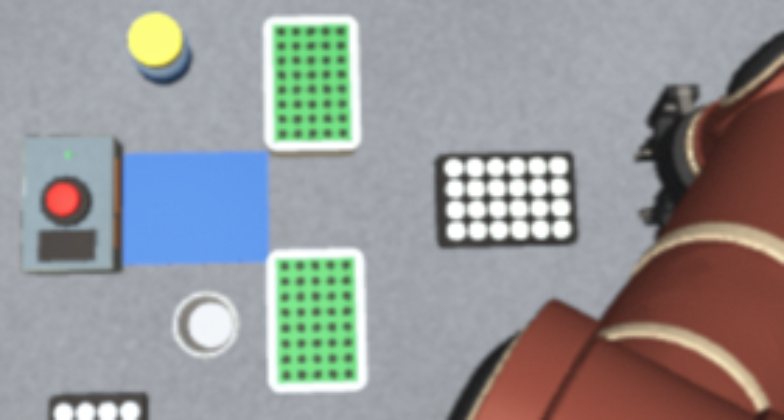

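Plate is now at lane (-178, -0.5), square within about 0.3°; the crop shows it at (505,200), in line with the gap mid-row (201). Next: descend behind it, push 85 mm, check before the entrance.

```bash

python3 -m inch '[{"offset":[0,0,-25],"twist":0},{"offset":[0,0,-50],"twist":0},{"offset":[0,0,-68],"twist":0},{"offset":[0,0,-77],"twist":0},{"offset":[0,0,-79],"twist":0}]'
python3 -m inch '[{"offset":[-0.3,7,0],"twist":0},{"offset":[-0.6,14,0],"twist":0},{"offset":[-0.9,21,0],"twist":0},{"offset":[-1.1,27,0],"twist":0},{"offset":[-1.3,31,0],"twist":0}]'
python3 -m inch '[{"offset":[-0.1,3,0],"twist":0},{"offset":[-0.3,7,0],"twist":0},{"offset":[-0.4,11,0],"twist":0},{"offset":[-0.6,15,0],"twist":0},{"offset":[-0.8,19,0],"twist":0}]'
python3 -m inch '[{"offset":[-0.2,4,0],"twist":0},{"offset":[-0.3,8,0],"twist":0},{"offset":[-0.5,12,0],"twist":0},{"offset":[-0.6,16,0],"twist":0},{"offset":[-0.8,20,0],"twist":0}]'
python3 -m inch '[{"offset":[-0.2,4,0],"twist":0},{"offset":[-0.3,8,0],"twist":0},{"offset":[-0.5,11,0],"twist":0},{"offset":[-0.6,14,0],"twist":0},{"offset":[-0.6,15,0],"twist":0}]'
python3 - <<'E'
from h import *
g=snap('top','t3'); r=plate(g,(325,420,170,245)); print(*r); print(lane(r[1]),lane(r[7])); s=arm.read_state();print(lane(s['ee_pos']*1000),s['ee_pos'],s['tcp_rot'])
cv2.imwrite('pics/t3c.png',cv2.resize(g['pixels'][140:290,240:440,::-1],None,fx=3.8,fy=3.8))
E
```

```text
t: 7.33
ee_pos: [0.5576, -0.2855, 0.0014]
tcp_rot: [-2.171, -2.265, 0.001]
ft_force: [-0.2, -0.1, 0.9]
width: 0.501
t: 7.75
ee_pos: [0.5583, -0.2534, 0.0041]
tcp_rot: [2.173, 2.268, 0.002]
ft_force: [-0.5, 0.2, 0.4]
width: 0.496
t: 8.17
ee_pos: [0.5567, -0.2363, 0.0034]
tcp_rot: [2.175, 2.266, -0.0]
ft_force: [0.0, -0.9, 0.5]
width: 0.499
t: 8.58
ee_pos: [0.5559, -0.2158, 0.0033]
tcp_rot: [-2.175, -2.266, 0.0]
ft_force: [-0.3, -1.9, 1.0]
width: 0.498
t: 9.0
ee_pos: [0.5553, -0.2003, 0.0032]
tcp_rot: [-2.174, -2.267, -0.0]
ft_force: [0.6, -0.6, -0.2]
width: 0.502
mean [ 563.2 -133.6] long deg 105.88 pca size [ 73.4 140. ] rect [ 560.7 -144.9] [ 95.9 168.6] 17.31
[-136.1  -10.7] [-147.3   -7.8]
[-2.024e+02 -1.000e-01] [ 0.55522338 -0.20023184  0.00317033] [-2.17386500e+00 -2.26659030e+00 -5.03625478e-04]
```

View pics/t3c.png

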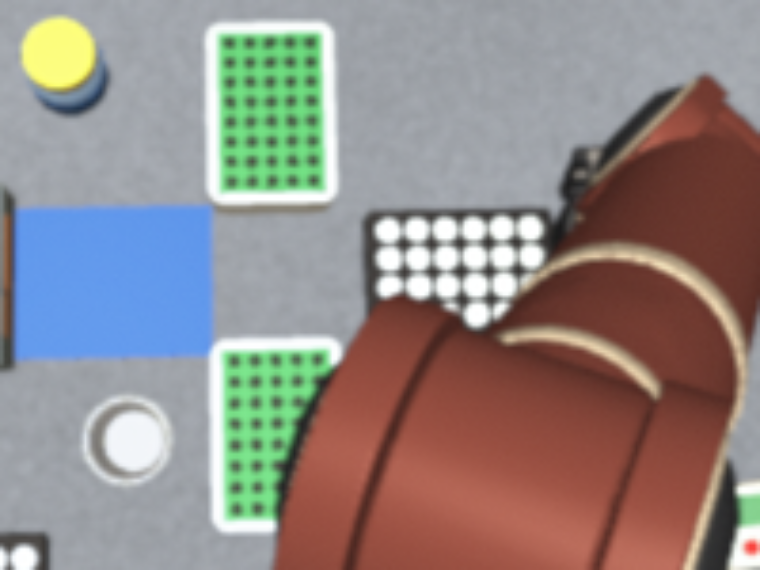

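Plate lead is at crop (365,260), arm covers its near trailing corner. I measure the visible far edge instead and compare with the same edge before the push.

```bash
cat >> h.py <<'E'
def edge(g,u0,u1,v0,v1,z=.02):
    """first strong bright->dark row in each column, on plane z, lane coords; fitted line: y at mid, slope deg"""
    G=cv2.GaussianBlur(cv2.cvtColor(g['pixels'],cv2.COLOR_RGB2GRAY),(3,3),0).astype(float)
    T=onplane(g,z); pts=[]
    for u in range(u0,u1):
        d=-np.diff(G[v0:v1,u]); k=np.argmax(d); w=d[max(0,k-1):k+2]; v=v0+.5+k+ (0 if len(w)<3 else (w[2]-w[0])/w.sum())
        f=v-int(v); pts.append(lane(1000*((1-f)*T[int(v),u]+f*T[int(v)+1,u])[:2]))
    p=np.array(pts); s,_=np.polyfit(p[:,0],p[:,1],1); return p[:,1].mean().round(1),np.degrees(np.arctan(s)).round(2),p[:,1].std().round(2)
E
python3 - <<'E'
from h import *
for f,a in (('t2',(360,402,188,202)),('t3',(340,380,188,202))):
    g=dict(np.load('pics/%s.npz'%f)); print(f,edge(g,*a))
E
```

```text
t2 (np.float64(-41.9), np.float64(-3.89), np.float64(7.66))
t3 (np.float64(-45.2), np.float64(0.51), np.float64(1.51))
```

```bash
python3 - <<'E'
from h import *
for f,a in (('t2',(360,402,190,197)),('t3',(341,378,190,198))):
    g=dict(np.load('pics/%s.npz'%f)); print(f,edge(g,*a))
E
```

```text
t2 (np.float64(-45.8), np.float64(0.07), np.float64(0.62))
t3 (np.float64(-45.2), np.float64(0.52), np.float64(1.57))
```

Edge is unchanged (difference 0.6 mm, 0.5°), so it tracks straight. I push into the gap, watching force.

```bash

python3 -m inch '[{"offset":[-0.2,5,0],"twist":0},{"offset":[-0.4,10,0],"twist":0},{"offset":[-0.6,15,0],"twist":0},{"offset":[-0.8,20,0],"twist":0},{"offset":[-1,25,0],"twist":0}]'
python3 -m inch '[{"offset":[-0.2,5,0],"twist":0},{"offset":[-0.4,10,0],"twist":0},{"offset":[-0.6,15,0],"twist":0},{"offset":[-0.8,20,0],"twist":0},{"offset":[-1,25,0],"twist":0}]'
python3 - <<'E'
from h import *
g=snap('top','t4'); s=arm.read_state();print(lane(s['ee_pos']*1000),s['ft_force'])
print(edge(g,330,360,190,198))
cv2.imwrite('pics/t4c.png',cv2.resize(g['pixels'][150:260,230:400,::-1],None,fx=4,fy=4,interpolation=cv2.INTER_CUBIC))
E
```

```text
t: 9.47
ee_pos: [0.5543, -0.1755, 0.0033]
tcp_rot: [-2.175, -2.267, -0.0]
ft_force: [-0.8, -0.6, 0.3]
width: 0.499
t: 9.88
ee_pos: [0.5532, -0.1506, 0.0033]
tcp_rot: [-2.175, -2.266, 0.0]
ft_force: [0.2, -2.0, 0.4]
width: 0.5
[-151.1   -0.2] [-0.00967105 -0.22319868 -0.42316706]
(np.float64(-45.2), np.float64(-0.0), np.float64(0.66))
```

View pics/t4c.png

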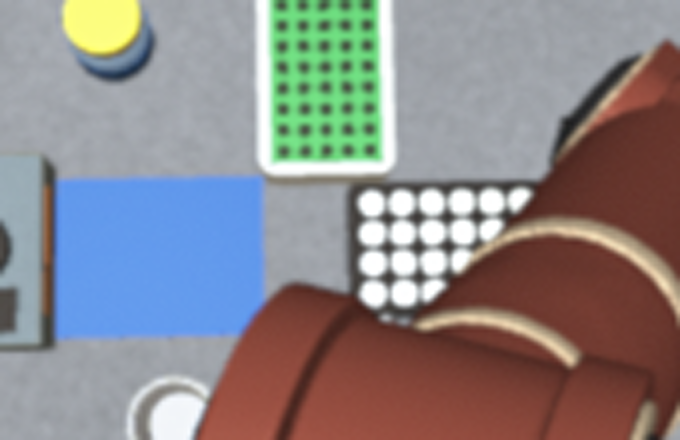

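Plate's nose (crop x≈352) has entered the gap cleanly with a margin to the far box, forces ~1 N. Continuing.

```bash

python3 -m inch '[{"offset":[-0.2,5,0],"twist":0},{"offset":[-0.4,10,0],"twist":0},{"offset":[-0.6,15,0],"twist":0},{"offset":[-0.8,20,0],"twist":0},{"offset":[-1,25,0],"twist":0}]'
python3 -m inch '[{"offset":[-0.2,5,0],"twist":0},{"offset":[-0.4,10,0],"twist":0},{"offset":[-0.6,15,0],"twist":0},{"offset":[-0.8,20,0],"twist":0},{"offset":[-1,25,0],"twist":0}]'
python3 -m inch '[{"offset":[-0.2,5,0],"twist":0},{"offset":[-0.4,10,0],"twist":0},{"offset":[-0.6,15,0],"twist":0},{"offset":[-0.8,20,0],"twist":0},{"offset":[-1,25,0],"twist":0}]'
python3 - <<'E'
from h import *
g=snap('top','t5'); s=arm.read_state();print(lane(s['ee_pos']*1000),s['ft_force'])
E
```

```text
t: 10.35
ee_pos: [0.5523, -0.1257, 0.0033]
tcp_rot: [-2.175, -2.267, -0.0]
ft_force: [-0.4, -0.6, 0.1]
width: 0.501
t: 10.77
ee_pos: [0.5513, -0.1007, 0.0033]
tcp_rot: [-2.175, -2.267, -0.0]
ft_force: [-0.1, -0.4, 0.4]
width: 0.496
t: 11.18
ee_pos: [0.5503, -0.0757, 0.0033]
tcp_rot: [-2.175, -2.267, 0.0]
ft_force: [0.3, -0.1, 0.3]
width: 0.502
[-76.1  -0.2] [0.0496372  1.38702633 2.20218037]
```

```bash

python3 -m inch '[{"offset":[-0.2,5,0],"twist":0},{"offset":[-0.4,10,0],"twist":0},{"offset":[-0.6,15,0],"twist":0},{"offset":[-0.8,20,0],"twist":0},{"offset":[-1,25,0],"twist":0}]'
python3 -m inch '[{"offset":[-0.2,5,0],"twist":0},{"offset":[-0.4,10,0],"twist":0},{"offset":[-0.6,15,0],"twist":0},{"offset":[-0.8,20,0],"twist":0},{"offset":[-1,25,0],"twist":0}]'
python3 -m inch '[{"offset":[-0.2,5,0],"twist":0},{"offset":[-0.4,10,0],"twist":0},{"offset":[-0.6,15,0],"twist":0},{"offset":[-0.8,20,0],"twist":0},{"offset":[-1,25,0],"twist":0}]'
python3 -m inch '[{"offset":[-0.2,4,0],"twist":0},{"offset":[-0.4,8,0],"twist":0},{"offset":[-0.6,12,0],"twist":0},{"offset":[-0.8,16,0],"twist":0},{"offset":[-0.8,20,0],"twist":0}]'
python3 - <<'E'
from h import *
g=snap('top','t6'); s=arm.read_state();print(lane(s['ee_pos']*1000),s['ft_force'])
cv2.imwrite('pics/t6c.png',cv2.resize(g['pixels'][150:260,190:370,::-1],None,fx=4,fy=4,interpolation=cv2.INTER_CUBIC))
E
```

```text
t: 11.65
ee_pos: [0.5493, -0.0507, 0.0033]
tcp_rot: [-2.175, -2.267, -0.0]
ft_force: [0.1, -1.8, 0.2]
width: 0.501
t: 12.07
ee_pos: [0.5483, -0.0257, 0.0033]
tcp_rot: [2.175, 2.267, -0.0]
ft_force: [0.4, -1.2, -1.0]
width: 0.499
t: 12.48
ee_pos: [0.5473, -0.0007, 0.0033]
tcp_rot: [-2.175, -2.267, 0.0]
ft_force: [0.4, -0.9, -0.0]
width: 0.503
t: 12.9
ee_pos: [0.5464, 0.0191, 0.0033]
tcp_rot: [-2.175, -2.266, 0.0]
ft_force: [-0.3, -0.7, -0.4]
width: 0.504
[18.5 -0.2] [ 0.69999936 -0.09331889  0.46057907]
```

View pics/t6c.png

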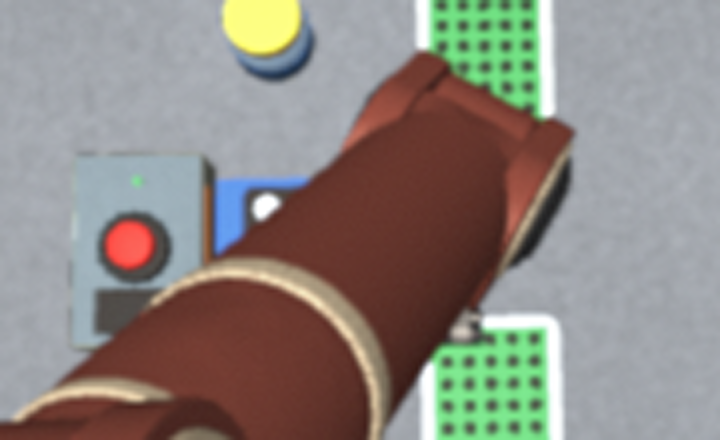

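Plate nose at crop x≈247, reader front at ≈210: under 20 mm to go. Creeping in until contact force.

```bash

python3 -m inch '[{"offset":[-0.1,3,0],"twist":0},{"offset":[-0.2,6,0],"twist":0},{"offset":[-0.3,9,0],"twist":0},{"offset":[-0.4,12,0],"twist":0},{"offset":[-0.5,13,0],"twist":0}]'
python3 -m inch '[{"offset":[0,1,0],"twist":0},{"offset":[-0.1,2,0],"twist":0},{"offset":[-0.1,3,0],"twist":0},{"offset":[-0.2,4,0],"twist":0},{"offset":[-0.2,4,0],"twist":0}]'
```

```text
t: 13.37
ee_pos: [0.546, 0.0326, 0.0033]
tcp_rot: [-2.174, -2.267, -0.0]
ft_force: [-0.1, 0.2, 0.3]
width: 0.5
t: 13.78
ee_pos: [0.5457, 0.0361, 0.0033]
tcp_rot: [-2.175, -2.266, -0.0]
ft_force: [0.7, 0.2, -0.5]
width: 0.499
```

```bash

python3 -m inch '[{"offset":[0,1,0],"twist":0},{"offset":[-0.1,2,0],"twist":0},{"offset":[-0.1,3,0],"twist":0},{"offset":[-0.1,3,0],"twist":0},{"offset":[-0.1,3,0],"twist":0}]'
python3 -m inch '[{"offset":[0,1,0],"twist":0},{"offset":[-0.1,2,0],"twist":0},{"offset":[-0.1,2,0],"twist":0},{"offset":[-0.1,2,0],"twist":0},{"offset":[-0.1,2,0],"twist":0}]'
```

```text
t: 14.2
ee_pos: [0.5457, 0.0384, 0.0033]
tcp_rot: [2.175, 2.266, -0.001]
ft_force: [0.3, -1.7, -0.6]
width: 0.5
t: 14.62
ee_pos: [0.5456, 0.0384, 0.0034]
tcp_rot: [2.175, 2.263, -0.003]
ft_force: [-0.1, -5.3, -0.3]
width: 0.498
```

Stalled at lane x≈36.5 (expected 37), force rising: contact. A bit firmer to seat it square, then back off and lift, then look.

```bash

python3 -m inch '[{"offset":[0,1,0],"twist":0},{"offset":[-0.1,2,0],"twist":0},{"offset":[-0.1,3,0],"twist":0},{"offset":[-0.1,3,0],"twist":0},{"offset":[-0.1,3,0],"twist":0}]'
python3 -m inch '[{"offset":[0.2,-6,0],"twist":0},{"offset":[0.6,-14,0],"twist":0},{"offset":[1.2,-30,0],"twist":0},{"offset":[1.2,-30,20],"twist":0},{"offset":[1.2,-30,60],"twist":0}]'
python3 -m inch '[{"offset":[0,0,35],"twist":0},{"offset":[0,-20,70],"twist":0},{"offset":[0,-50,90],"twist":0},{"offset":[0,-80,100],"twist":0},{"offset":[0,-110,110],"twist":0}]' 0
python3 -m inch '[{"offset":[0,-35,0],"twist":0},{"offset":[0,-70,0],"twist":0},{"offset":[0,-100,0],"twist":0},{"offset":[0,-130,0],"twist":0},{"offset":[0,-130,0],"twist":0}]' 
python3 - <<'E'
from h import *
g=snap('top','t7'); s=arm.read_state();print(s['ee_pos'],s['ft_force'],s['width'])
r=plate(g,(239,310,170,240));print(*r,lane(r[1]),lane(r[7]))
cv2.imwrite('pics/t7c.png',cv2.resize(g['pixels'][150:280,190:390,::-1],None,fx=4,fy=4,interpolation=cv2.INTER_CUBIC))
E
```

```text
t: 15.03
ee_pos: [0.5457, 0.0384, 0.0035]
tcp_rot: [2.174, 2.259, -0.007]
ft_force: [-1.2, -9.4, -0.1]
width: 0.503
t: 15.45
ee_pos: [0.5435, 0.0137, 0.0604]
tcp_rot: [-2.172, -2.259, 0.009]
ft_force: [1.1, 0.2, -0.2]
width: 0.498
t: 15.87
ee_pos: [0.5474, -0.0961, 0.1751]
tcp_rot: [2.172, 2.269, 0.005]
ft_force: [0.1, 1.0, -0.8]
width: 0.001
t: 16.28
ee_pos: [0.545, -0.2345, 0.1742]
tcp_rot: [2.183, 2.252, -0.006]
ft_force: [-0.0, -1.5, 0.4]
width: 0.002
[ 0.54561505 -0.23039755  0.17374384] [ 0.28415436  0.63308036 -0.1289085 ] 0.0035268542948693666
mean [542.2 115.7] long deg 89.11 pca size [ 75.5 120.9] rect [541.3 115.8] [ 77.4 119.5] 2.73 [113.8   0.2] [113.9   1.1]
```

View pics/t7c.png

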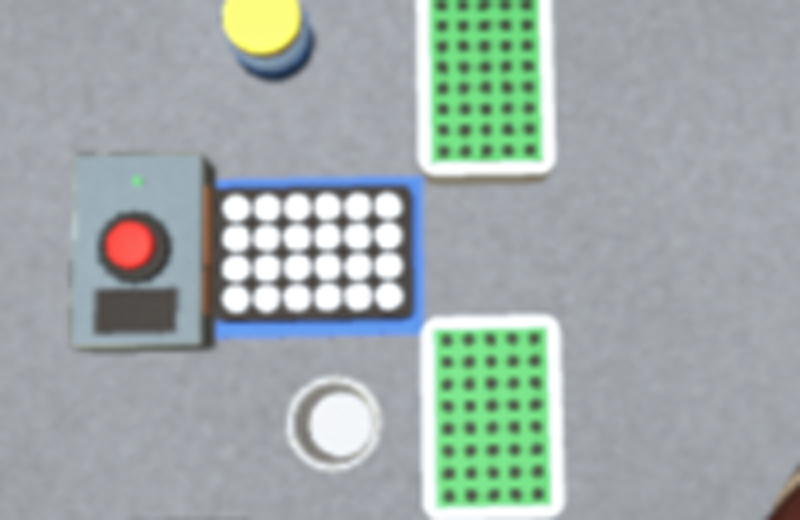

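Plate sits against the reader at lane ≈(113, 0.5), edges parallel to the front; jar, beaker and boxes are in place. Now check housing height and button position before pressing.

```bash
python3 - <<'E'
from h import *
g=dict(np.load('pics/t7.npz')); W=world(g);I=g['pixels'].astype(int)
red=(I[...,0]>140)&(I[...,1]<90)&(I[...,2]<90)&box(205,240,195,225)
print('btn',onplane(g,.074)[red].mean(0).round(4),red.sum())
print((W[199:224,211:236:2,2]*1000).round().astype(int))
E
```

```text
btn [0.5397 0.2183 0.074 ] 82
[[ 54  55  51  55  55  53  57  53  55  52  54  53  55]
 [ 52  55  51  51  55  54  55  52  51  53  55  55  54]
 [ 54  56  56  52  53  56  57  55  57  53  51  53  55]
 [ 58  54  52  53  55  57  53  58  53  53  52  57  51]
 [ 56  55  50  53  57  65  67  68  54  53  55  53  55]
 [ 54  56  51  56  67  67  66  67  69  53  55  55  55]
 [ 56  51  51  65  65  66  66  66  63  67  56  56  56]
 [ 55  54  52  67  74  77  77  66  66  66  52  53  53]
 [ 51  57  64  65  78  76  75  77  68  66  52  51  54]
 [ 53  55  67  73  75  76  77  76  67  66  67  54  54]
 [ 53  54  65  79  78  75  78  79  76  69  66  55  53]
 [ 55  55  66  76  80  76  76  76  75  61  65  55  52]
 [ 50  56  68  77  78  73  76  76  73  65  63  52  55]
 [ 54  51  65  77  78  76  78  74  77  68  67  54  53]
 [ 53  53  67  75  74  76  75  73  71  64  68  55  52]
 [ 54  51  64  73  74  74  78  72  67  65  65  54  53]
 [ 58  57  65  66  76  79  76  75  67  65  59  54  53]
 [ 54  55  64  65  66  76  77  69  66  67  55  56  53]
 [ 53  54  53  68  64  67  70  67  66  66  52  54  55]
 [ 54  55  55  65  66  66  67  63  63  59  53  54  55]
 [ 53  54  56  55  62  65  65  67  62  54  55  53  50]
 [ 53  56  56  56  56  65  64  61  55  56  54  51  55]
 [ 52  54  56  53  56  53  55  54  52  55  55  54  54]
 [ 54  53  58  54  53  55  52  55  57  54  57  57  56]
 [ 54  55  54  54  55  54  55  54  54  58  56 984  54]]
```

Housing is at 66 mm, button top at about 75–76 mm, so shut fingers clear the housing over the 6 mm travel. Moving above (539, 218).

```bash

python3 -m inch '[{"offset":[0,30,0],"twist":0},{"offset":[0,60,0],"twist":0},{"offset":[-1,90,0],"twist":0},{"offset":[-2,120,0],"twist":0},{"offset":[-2,150,0],"twist":0}]' 
python3 -m inch '[{"offset":[0,30,0],"twist":0},{"offset":[0,60,0],"twist":0},{"offset":[-1,90,0],"twist":0},{"offset":[-2,120,0],"twist":0},{"offset":[-2,150,0],"twist":0}]' 
python3 -m inch '[{"offset":[0,35,0],"twist":0},{"offset":[0,70,-10],"twist":0},{"offset":[-1,110,-30],"twist":0},{"offset":[-2,148,-50],"twist":0},{"offset":[-2,148,-70],"twist":0}]' 
python3 -m inch '[{"offset":[0,0,0],"twist":0},{"offset":[0,0,0],"twist":0},{"offset":[0,0,0],"twist":0},{"offset":[0,0,0],"twist":0},{"offset":[0,0,0],"twist":0}]' 

```

```text
t: 16.75
ee_pos: [0.5443, -0.0724, 0.1731]
tcp_rot: [-2.171, -2.267, -0.002]
ft_force: [0.5, 0.3, -0.5]
width: 0.003
t: 17.17
ee_pos: [0.5416, 0.0777, 0.1732]
tcp_rot: [-2.17, -2.268, -0.001]
ft_force: [0.7, 0.6, 0.3]
width: -0.0
t: 17.58
ee_pos: [0.5381, 0.2352, 0.1021]
tcp_rot: [-2.152, -2.277, -0.01]
ft_force: [-1.1, 2.0, -0.2]
width: -0.001
t: 18.0
ee_pos: [0.5418, 0.2205, 0.1049]
tcp_rot: [2.177, 2.263, 0.004]
ft_force: [-0.3, -0.5, -0.5]
width: -0.003
```

```bash

python3 -m inch '[{"offset":[-2,-2,-8],"twist":0},{"offset":[-2,-2,-16],"twist":0},{"offset":[-2,-2,-22],"twist":0},{"offset":[-2,-2,-26],"twist":0},{"offset":[-2,-2,-27],"twist":0}]' 
python3 -m inch '[{"offset":[0,0,-3],"twist":0},{"offset":[0,0,-5],"twist":0},{"offset":[0,0,-7],"twist":0},{"offset":[0,0,-8],"twist":0},{"offset":[0,0,-8],"twist":0}]' 
```

```text
t: 18.42
ee_pos: [0.5379, 0.2194, 0.0752]
tcp_rot: [-2.175, -2.265, 0.003]
ft_force: [-2.2, -1.1, 2.6]
width: -0.0
t: 18.83
ee_pos: [0.5383, 0.2196, 0.0709]
tcp_rot: [-2.174, -2.265, -0.001]
ft_force: [-6.1, -2.6, 17.3]
width: -0.001
```

17 N at z = 70.9 mm: well above the 5 N spring and about 6 mm below the top, so it is bottomed. I hold briefly, then retract straight up and away.

```bash

python3 -m inch '[{"offset":[0,0,-1],"twist":0},{"offset":[0,0,-1],"twist":0},{"offset":[0,0,0],"twist":0},{"offset":[0,0,5],"twist":0},{"offset":[0,0,15],"twist":0}]' 
python3 -m inch '[{"offset":[0,0,20],"twist":0},{"offset":[0,0,40],"twist":0},{"offset":[0,0,60],"twist":0},{"offset":[0,0,80],"twist":0},{"offset":[0,0,100],"twist":0}]' 
python3 -m inch '[{"offset":[0,35,0],"twist":0},{"offset":[0,70,0],"twist":0},{"offset":[0,105,0],"twist":0},{"offset":[0,140,0],"twist":0},{"offset":[0,170,0],"twist":0}]' 
python3 -m inch '[{"offset":[0,20,0],"twist":0},{"offset":[-20,40,0],"twist":0},{"offset":[-40,60,0],"twist":0},{"offset":[-40,60,0],"twist":0},{"offset":[-40,60,0],"twist":0}]' 
python3 - <<'E'
from h import *
g=snap('top','t8'); s=arm.read_state();print(s['ee_pos'],s['ft_force'],s['joint_vel'].round(2))
r=plate(g,(239,310,170,240));print(*r,lane(r[1]),lane(r[7]))
W=world(g);print('btn z',np.median(W[208:213,218:224,2]))
cv2.imwrite('pics/t8.png',g['pixels'][:,:,::-1])
E
```

```text
t: 19.25
ee_pos: [0.5385, 0.2198, 0.0833]
tcp_rot: [-2.175, -2.266, 0.001]
ft_force: [0.7, -0.9, -0.6]
width: 0.001
t: 19.67
ee_pos: [0.5391, 0.2201, 0.1845]
tcp_rot: [2.175, 2.266, 0.001]
ft_force: [0.2, 0.2, 0.8]
width: -0.003
t: 20.08
ee_pos: [0.5382, 0.3935, 0.1834]
tcp_rot: [-2.172, -2.268, -0.003]
ft_force: [-0.1, 0.5, 0.8]
width: -0.001
t: 20.5
ee_pos: [0.4967, 0.4527, 0.1828]
tcp_rot: [-2.168, -2.271, -0.0]
ft_force: [0.3, -0.1, 0.4]
width: -0.007
[0.49854627 0.45031156 0.18322962] [ 0.77982629 -0.39829688  0.35726276] [ 0.04 -0.01  0.04  0.01  0.01 -0.   -0.  ]
mean [540.4 114.8] long deg 93.1 pca size [ 79.2 126.8] rect [540.6 114.6] [ 79.4 126.9] 2.78 [113.    2.1] [112.8   1.9]
btn z 0.07598940844779084
```

View pics/t8.png

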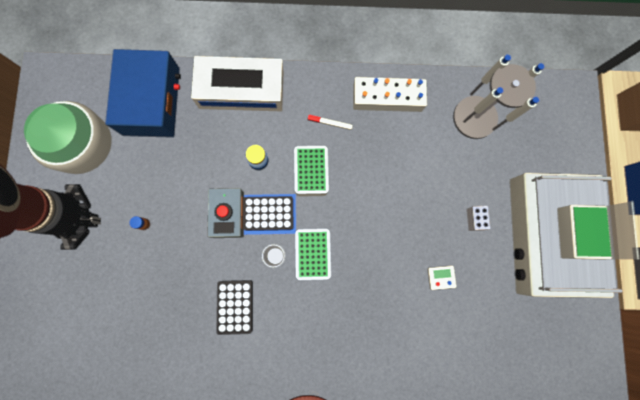

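Plate is at (268,213) against the reader, the button is up at 76 mm, all bystanders are at their starting pixels, and the arm is clear at (60,215).

```bash
python3 -c "
from station import arm
print(arm.sign_off())"
```

```text
the job is handed in; nothing more can be done
None
```

I pushed the right-hand black plate through the gap until it stopped against the reader. Then I pressed the red button once, released it and handed the job in at about 20.5 s. The hand-in reports no verdict.

**How it went:** I first squared and centred the plate by pushing its far long side with both fingers. I then pushed its trailing short side along the lane, with forces of about 2 N or less through the gap. At the reader the force rose to 9 N and the tool stalled at lane x ≈ 36.5 mm, close to the expected 37 mm. I pressed the button to 17 N, about 6 mm down, and it came back up.

**Last checks:**
- **Plate:** its centre measured lane x ≈ 113 mm and y ≈ 2 mm, turned less than 1° from the lane. The target is x 108 to 116 mm, y within 15 mm.
- **Button:** its top is back at about 76 mm, level with where it was before the press.
- **Bystanders:** all appear where they started in the top view.
- **Arm:** clear of everything.

**Disagreements:**
- The two plate readings taken at the reader differ by up to 2 mm across the lane and 4° in one angle estimate. I put this down to the blue mat and the reader's edge affecting the colour mask; the rectangle fit stayed within 0.5°.
- The plate's far edge in the gap read about 2.5 mm farther out than the plate's fitted position implied. I took that as image blur, and no check failed.
- I did not separately measure the plate's height or tilt.

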